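# Hang the grinding handpiece on the spring-balanced bench arm

## Robot

A 6-joint arm with a two-finger parallel gripper is mounted at the origin on the work surface. World frame = base frame: x ahead of the robot, y to its left, z up, the work surface at z = 0. Lengths are in m, angles in rad, forces in N, time in s.
With the tool pointing down it reaches from about 0.4 to 0.825 m from the base axis. Payload 7 kg.
Tool frame: the origin (TCP) lies midway between the tips of the shut fingers; the grasp point (between the pads) lies hold_point_z behind it (hold_point_z is the distance from the TCP to the grasp point, in m); z points along the fingers, y is the line along which they close (so a half turn about z gives the same grasp; the last joint's range is limited). The gripper opens to 88 mm and grips with 3 to 60 N. Pads are 19 mm wide; open, the fingers measure 130 mm over their backs; the gripper's body (78 mm by 193 mm) begins 47 mm behind the grasp point.
Start: joints at [1.428, 0.359, 0.012, 0, -1.224, -0.288], TCP at [0.282, 0.613, 0.227] pointing down, gripper open.
Joint ranges: [-3.07, 3.07], [-1.43, 2.12], [-1.02, 1.25], [-3.03, 1.67], [-3.05, -0], [-3.03, 3.03]. Speed limits (rad/s): [2.39, 2.39, 3.01, 3.14, 3.14, 3.14].

## Interface

Orientations are given as [roll, pitch, yaw] about the fixed x, y, z axes, in that order (R = Rz(yaw) Ry(pitch) Rx(roll)).
In Python, from station import * gives the robot as it stands.
- The arm moves only by the tool apply_moves, never from a script. Its argument "steps" is a list of rows, each an object with "translation": the shift along the world's x, y, z scaled (see below), a list of three; "rotation": the turn, a rotation vector about the world's x, y, z scaled (see below), a list of three. A call has exactly 10 rows; each row is the pose to reach, as a shift and turn from the pose commanded when the call began; what a row does not reach only later rows make up. The controller multiplies each number of a shift by 250 mm and each number of a turn by 30 degrees. A row lasts 1/12 s, in which the tool goes at most 41.7 mm and 7.16 degrees, less where a joint would pass 70% of its speed; a pose out of reach is approached as far as the arm can. A call with a number of a shift or a turn outside -1 to 1 is refused whole. A call with a gripper value outside its range is refused whole. "jaw" is the closure, from -1 (fully open) to 1 (shut), so that 0 is half open, set as the call begins (left out, the last holds). The fingers move at their own pace and stop on an object; "newtons" is the grip in N (left out, the last holds). Time passes only in rows, so rows that repeat a pose let the fingers close, or fill a call up. It gives the time, the measured TCP pose, the force, the opening and the grip force at its end, in the units of the state.
- get_state(): the state, without advancing time (a new reading comes with each control period).
- grab_frame(name): name is "scene" or "top" or "wrist"; returns the picture (420x560x3 uint8, blue, green, red); there is no depth.
- camera_model(name): a dict with "fx", "fy", "cx", "cy" (pixels), "xyz" and "rotation" of the camera in the world. Camera axes: x right, y down, z forward; pixel columns grow to the right and rows downward; lengths in m; the calibration is good to about 2 mm. A picture is of the moment at which its call begins: read the wrist's pose just before it. camera_model takes no time and is no camera call; for the wrist camera it gives the pose at the moment of the call.
- job_done(): hands the job in; it is judged then, once.
The state is a dict: "t": time; "q": joint angles; "qd": joint speeds; "joint_efforts": joint torques, N m; "eef_pos": TCP position; "ee_rot": TCP orientation; "force": force on the tool from outside, world axes, zero at the start; "moment": the same for the moment, N m; "width": finger opening in m; "gripper_force": force on a finger pad.
Only numpy, scipy, OpenCV 4.12 (cv2) and the standard library are available. Lean on these libraries where they do the work, as an engineer would, in place of code of your own. Each camera call takes 0.05 s, during which the arm holds its last target. There are 200 camera calls.

## Task

Take the cordless grinding handpiece out of its charging stand and hang it by its collar in the fork of the spring-balanced swing arm, seated down inside the fork's rim. Keep hold of it while the arm sinks under it, and let go only once the arm carries its whole weight, so that the arm neither drops nor springs up; do not force the arm, and leave the other things on the bench where they are.

Things in the scene. Friction and masses are not known exactly. Their poses are not given: they have to be found in the camera images.
- grip (a point): Point to grasp on the cordless grinding handpiece (175 mm long, 0.27 to 0.85 kg with its battery, exact mass unknown), on its axis, half-way up its black tail cap, a cylinder 27 mm in diameter and 47 mm tall (22 mm above this point to 25 mm below). It stands upright, cutter down, in the charging stand; z points up along it to the tail. It is round: its yaw does not matter.
- collar (a point): Centre of the underside of the handpiece's steel collar, on its axis, 33 mm below grip; same axes. The collar, just below the tail cap, is 35 mm in diameter and 8 mm thick, its lower edge bevelled to 27 mm. Below this point come a bare steel neck, 14 mm in diameter and 30 mm long, and the motor body.
- motor (a point): Middle of the handpiece's grey motor body, a cylinder 30 mm in diameter and 65 mm long, below the neck; 62 mm below collar. Under it follow the collet and cutter, 25 mm long, down to 57 mm below this point.
- stand: Charging stand, fixed: grey foot 100 x 90 mm, 30 mm high, with a black block 70 x 70 mm on it up to 60 mm; origin at the centre of its underside, z up. The handpiece stands in a round socket in the middle, 33 mm wide and 30 mm deep, with a narrower hole below for the cutter: lift it straight up by more than 60 mm to clear.
- seat (a point): Centre of the seat, on the upper face of the dark steel fork at the arm's outer end, where the collar's underside must come. x points level along the arm, away from the column and out of the fork's open end; z up (the fork stays level as the arm sinks). The fork plate below is 8 mm thick, 54 mm wide. White cheeks of the linkage stand 71 mm behind this point, up to 50 mm above it.
- mouth (a point): Middle of the fork's open end, 25 mm out from seat at the same height, same axes. From here a slot 20 mm wide runs inward along -x to 10 mm behind the seat; it takes the neck. A rim 6 mm high round a square seat of 38 x 38 mm, with a lip either side of the slot here, holds the collar: slide the neck in with the collar above the rim (8 to 20 mm above the seat), then lower it.
- boom (a joint): How far the sprung arm has sunk (rad): 0 empty, at its upper stop; 0.65 at the lower stop. Two parallel bars, 240 mm between pivots, slope up to the fork by 0.22 rad at 0, so the seat rides an arc: it is 240*cos(0.22 - value) + 115 mm out from the column's axis and 220 + 240*sin(0.22 - value) mm above the bench.
- swivel (a joint): Sideways turn of the arm about the upright column (rad, growing anticlockwise from above); 0 points to +y; it starts between -0.28 and 0.28. It turns with light friction and stays where it is left.
- balancer: Foot and column of the swing arm, fixed; foot 140 mm in diameter, column 25 mm; 275 mm tall with the white swivel head; origin under the column's axis. The arm's spring yields from about 0.9 N on the fork and then sinks about 17 mm per newton; with the handpiece it rests 25 to 130 mm down, by its mass. Lightly damped: let go early it drops, pushed too far it springs up.
- tray: White job tray 150 x 210 mm, 28 mm high, with a pair of spectacles in it; bystander, origin at the centre of its underside.
- spectacles: Black folded spectacles lying in the tray, about 45 x 135 mm; bystander.
- file_pot: Steel pot 68 mm in diameter with files standing in it to 160 mm height; bystander, origin at the centre of its underside.
- bottle: Closed bottle 56 mm in diameter, 160 mm tall; bystander, origin at the centre of its underside.
- driver: Small screwdriver 150 mm long lying on the bench; bystander.
- pliers: Pliers about 130 mm long lying on the bench; bystander.
- lens_a: Clear lens blank 70 mm in diameter, 11 mm thick, lying on the bench; bystander.
- lens_b: Another such lens blank, nearer the column; bystander.

How it is judged:
On the way, in this order (a step that is already met when the one before it is completed fails the run):
1. the handpiece is held by the gripper, lifted clear out of its stand (z of collar in the frame of stand above 0.185 m and contact force between the fingers and handpiece above 0.5 N and contact force between handpiece and stand below 0.05 N), for 0.1 s.
2. its collar is seated in the fork and the arm has sunk under it, at least 18 mm, and come to rest, while the gripper still holds it (horizontal distance between collar and seat below 0.006 m and z of collar in the frame of seat below 0.004 m and value of joint boom above 0.08 rad and velocity of joint boom between -0.15 and 0.15 rad/s and contact force between the fingers and handpiece above 0.3 N), for 0.1 s.
At the end, for the whole second after the job is handed in: The handpiece hangs upright (within 0.1 rad) in the fork, its collar down on the fork's plate inside the rim (centred within 6 mm, underside within 3 mm of the plate), the arm sunk under its weight (at least 18 mm, off its lower stop) and at rest (fork slower than 20 mm/s) (horizontal distance between collar and seat below 0.006 m and z of collar in the frame of seat between -0.003 and 0.003 m and angle between handpiece's own z axis and vertical below 0.1 rad and value of joint boom between 0.08 and 0.62 rad and velocity of joint boom between -0.08 and 0.08 rad/s and linear speed of handpiece below 0.03 m/s); the robot touches nothing.
It fails at once if the arm drops or springs up: with the gripper off the handpiece, the fork moves up or down faster than about 0.08 m/s (contact force between the fingers and handpiece below 0.2 N and (velocity of joint boom above 0.33 rad/s or velocity of joint boom below -0.33 rad/s)).
It fails at once if the handpiece is forced against the arm with more than 20 N (contact force between handpiece and balancer above 20 N).
It fails at once if the robot presses on the swing arm itself with more than 10 N (contact force between any of the arm, the fingers and balancer above 10 N).
It fails at once if another thing on the bench is moved by more than 20 mm (distance of any of tray, spectacles, file_pot, bottle, driver, pliers, lens_a, lens_b from where it was at the start of the episode above 0.02 m).
It also fails if it takes over 58 s, if anything falls off the work surface, if the arm or the gripper's body presses on something with over 40 N, if the wrist force passes 120 N, or if a joint passes its speed limit or range.

## Working session

There is one attempt and no reset: what is moved stays moved. The work goes in short steps, Python scripts to look and compute and a tool call to move; the robot and the scene stay as the last step left them, time stands still between calls to the robot, and variables do not carry over. Pictures are saved under pics/ and viewed, at most 11 in all, crops included, and the job is handed in when it is done.

Besides the shell and the picture viewer there is one more tool, called after ">>>" as name(argument=value, ...) on one line, values as JSON. apply_moves: Moves the arm, as the interface text tells. Shifts and turns lie within -1 to 1; 1 stands for 250 mm of shift or 30 degrees of turn. Its arguments: {"type":"object","properties":{"steps":{"type":"array"},"jaw":{"type":"number"},"newtons":{"type":"number"}},"required":["steps"]}

```bash
mkdir -p pics; ls; python3 - <<'E'
from station import *
import cv2
s=get_state();print(s)
for n in ("scene","top","wrist"):
    m=camera_model(n);print(n,m)
    cv2.imwrite(f"pics/{n}0.png",grab_frame(n))
E
```

```text
pics
{'t': 0.0, 'q': array([ 1.42812037e+00,  3.59396685e-01,  1.10546872e-02, -3.56245313e-04,
       -1.22412004e+00, -2.88091545e-01]), 'qd': array([-0.00149414, -0.00016245,  0.00085565, -0.00070232,  0.00039119,
        0.00122297]), 'joint_efforts': array([ 1.28298463e-03, -5.82720029e+01,  2.93057102e+01,  6.99721277e+00,
        6.89860142e-03, -1.52816228e-04]), 'eef_pos': array([0.28168036, 0.61286609, 0.22561345]), 'ee_rot': array([ 3.13990043e+00, -1.52222092e-04, -4.30888698e-01]), 'force': array([0.35973738, 0.04298621, 0.48035374]), 'moment': array([-0.01426951, -0.00427632, -0.04196196]), 'gripper_force': 0.0, 'width': 0.08789275768170789}
scene {'fx': 449.05427800846456, 'fy': 449.05427800846456, 'cx': 274.6267685872735, 'cy': 210.35960731677582, 'xyz': array([ 1.53903357, -0.41552525,  0.88075741]), 'rotation': array([-2.18110186, -0.02303988,  1.16798298])}
top {'fx': 466.70683220148044, 'fy': 466.70683220148044, 'cx': 277.47998927659035, 'cy': 215.62851358324505, 'xyz': array([0.34311016, 0.01687937, 1.41961128]), 'rotation': array([-2.94553829e+00, -5.45646550e-04, -1.59351096e+00])}
wrist {'fx': 341.3940478013926, 'fy': 341.3940478013926, 'cx': 283.0202146931498, 'cy': 204.68097040588265, 'xyz': array([0.35165049, 0.58165205, 0.3834749 ]), 'rotation': array([ 2.85604248e+00, -1.41813822e-03, -1.99998308e+00])}
```

View pics/scene0.png

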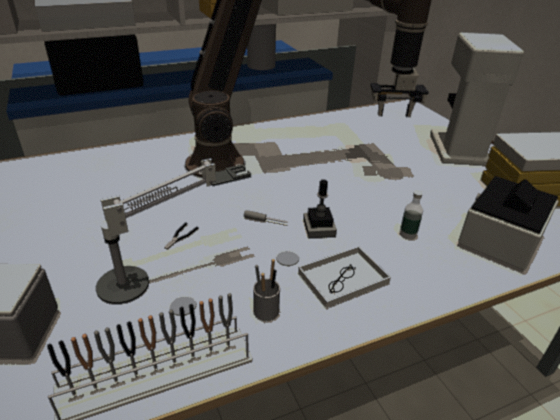

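View pics/top0.png

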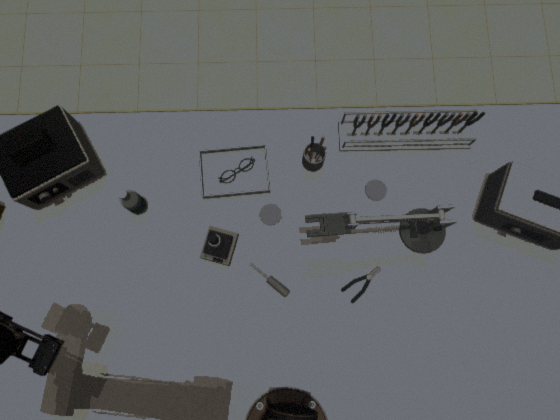

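The scene view shows the handpiece in its stand near (321,205), and the fork near (232,175). The top view shows the stand near (219,245) and the fork opening left near (310,227). Next I'll enlarge both.

```bash
python3 - <<'E'
import cv2,numpy as np
a=cv2.imread("pics/scene0.png");b=cv2.imread("pics/top0.png")
def crop(im,x,y,w,h,s):
    c=cv2.resize(im[y:y+h,x:x+w],None,fx=s,fy=s,interpolation=cv2.INTER_CUBIC)
    c=(255*(c/255.)**0.6).clip(0,255).astype(np.uint8)
    for i in range(0,w,10):
        cv2.line(c,(i*s,0),(i*s,6 if i%50 else 14),(0,0,255),1)
        if i%20==0: cv2.putText(c,str(x+i),(i*s,24),0,.35,(0,0,255))
    for i in range(0,h,10):
        cv2.line(c,(0,i*s),(6,i*s),(0,0,255),1)
        if i%20==0:cv2.putText(c,str(y+i),(8,i*s+4),0,.35,(0,0,255))
    return c
cv2.imwrite("pics/c1.png",crop(a,195,150,160,100,5))
cv2.imwrite("pics/c2.png",crop(b,190,195,160,80,5))
E
```

```text
(no output)
```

View pics/c1.png

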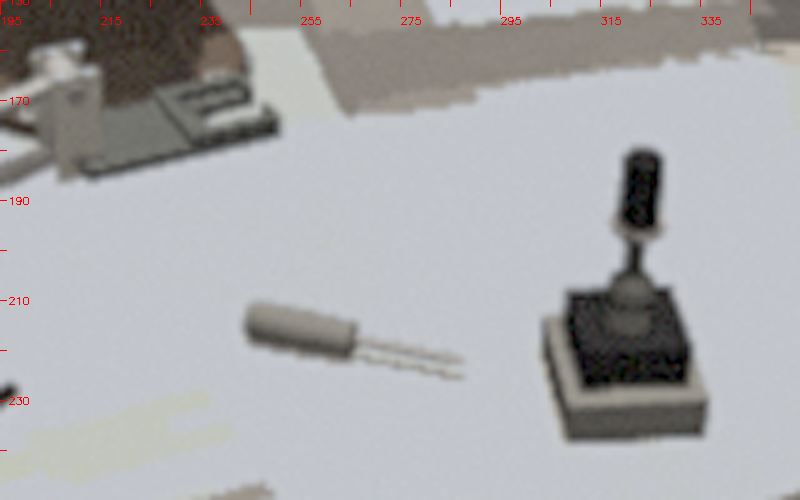

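View pics/c2.png

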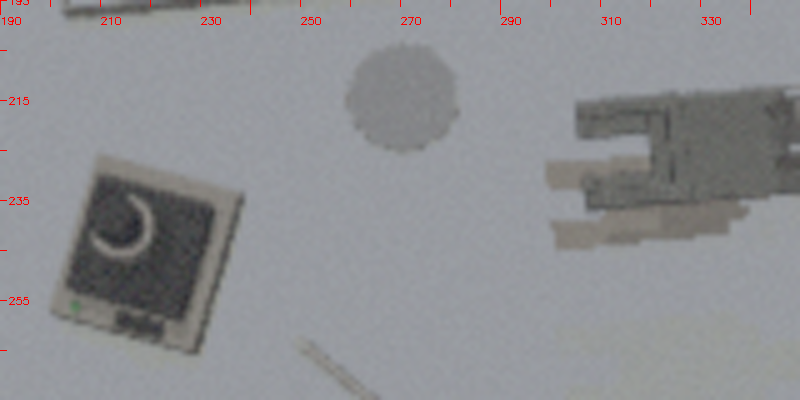

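Crops: in the scene view the tail cap runs from (323.6,181) at the top to (323,195.6) at the bottom. In the top view the collar is at (214.8,239.8), and the fork's outer tip corners are at (305.2,215.4) and (307.6,237).

```bash
cat > h.py <<'E'
import numpy as np
from station import *
from scipy.spatial.transform import Rotation as R
def rot(m):
    r=np.asarray(m["rotation"]); return R.from_euler("xyz",r).as_matrix()
def atz(m,u,v,z):
    d=rot(m)@[(u-m["cx"])/m["fx"],(v-m["cy"])/m["fy"],1]
    c=np.asarray(m["xyz"]); return c+d*(z-c[2])/d[2]
def proj(m,p):
    q=rot(m).T@(np.asarray(p)-m["xyz"]); return np.array([m["cx"]+m["fx"]*q[0]/q[2],m["cy"]+m["fy"]*q[1]/q[2]])
E
python3 - <<'E'
from h import *
np.set_printoptions(precision=4,suppress=True)
S=camera_model("scene");T=camera_model("top")
print("hand scene",atz(S,323.3,188.3,.1575)); print("bottom cap",atz(S,323,195.6,.1325),"top",atz(S,323.6,181,.1795))
print("hand top collar",atz(T,214.8,239.8,.13),"tail",atz(T,213,239.4,.1795))
print("foot corners top", [atz(T,u,v,.03)[:2] for u,v in ((209.5,226),(239,233),(229.5,265.5),(200.3,258))], "mean")
a=atz(T,305.2,215.4,.275);b=atz(T,307.6,237,.275);print("mouth corners",a,b,(a+b)/2,np.linalg.norm(a-b))
m=(a+b)/2
col=atz(T,423,230,0);print("col",col, np.linalg.norm(m[:2]-col[:2]),"should be .374")
print("scene fork tips near",atz(S,251,174.5,.275))
print("scene proj mouth corners",proj(S,a),proj(S,b))
E
```

```text
hand scene [0.5399 0.1891 0.1575]
bottom cap [0.5423 0.1892 0.1325] top [0.5338 0.1912 0.1795]
hand top collar [0.5344 0.1866 0.13  ] tail [0.5283 0.185  0.1795]
foot corners top [array([0.5917, 0.216 ]), array([0.5683, 0.127 ]), array([0.4711, 0.1559]), array([0.4954, 0.2428])] mean
mouth corners [ 0.5694 -0.0582  0.275 ] [ 0.5147 -0.0623  0.275 ] [ 0.542  -0.0603  0.275 ] 0.05483282590851898
col [ 0.5697 -0.4378  0.    ] 0.3785222482817377 should be .374
scene fork tips near [ 0.5722 -0.0565  0.275 ]
scene proj mouth corners [250.0113 174.1165] [241.6235 164.9311]
```

>>> apply_moves(steps=[{"translation": [0.05,-0.08,0.01],"rotation": [0,0,-0.1]},{"translation": [0.1,-0.17,0.02],"rotation": [0,0,-0.2]},{"translation": [0.16,-0.25,0.03],"rotation": [0,0,-0.3]},{"translation": [0.21,-0.34,0.04],"rotation": [0,0,-0.4]},{"translation": [0.26,-0.42,0.05],"rotation": [0,0,-0.5]},{"translation": [0.31,-0.5,0.06],"rotation": [0,0,-0.6]},{"translation": [0.36,-0.59,0.07],"rotation": [0,0,-0.7]},{"translation": [0.42,-0.67,0.08],"rotation": [0,0,-0.8]},{"translation": [0.47,-0.76,0.09],"rotation": [0,0,-0.9]},{"translation": [0.52,-0.84,0.1],"rotation": [0,0,-1]}], jaw=-1)

```text
t: 0.98
eef_pos: [0.4122, 0.4019, 0.2515]
ee_rot: [3.141, -0.0, -0.957]
force: [0.3, 0.8, 1.2]
width: 0.0875
gripper_force: 0.0
```

```bash
python3 -c "
import station;print([n for n in dir(station) if n[0]!='_']); print(getattr(station,'hold_point_z',None)); print(station.get_state().keys())"
```

```text
['Unreachable', 'camera_model', 'get_state', 'grab_frame', 'hold_point_z', 'job_done']
0.0188
dict_keys(['t', 'q', 'qd', 'joint_efforts', 'eef_pos', 'ee_rot', 'force', 'moment', 'gripper_force', 'width'])
```

>>> apply_moves(steps=[{"translation": [0.05,-0.09,0],"rotation": [0,0,-0.1]},{"translation": [0.1,-0.17,0],"rotation": [0,0,-0.2]},{"translation": [0.15,-0.26,0],"rotation": [0,0,-0.3]},{"translation": [0.2,-0.35,0],"rotation": [0,0,-0.4]},{"translation": [0.25,-0.44,0],"rotation": [0,0,-0.5]},{"translation": [0.31,-0.53,0],"rotation": [0,0,-0.6]},{"translation": [0.37,-0.64,0],"rotation": [0,0,-0.7]},{"translation": [0.43,-0.75,0],"rotation": [0,0,-0.8]},{"translation": [0.49,-0.86,0],"rotation": [0,0,-0.9]},{"translation": [0.49,-0.86,0],"rotation": [0,0,-1]}])

```text
t: 1.82
eef_pos: [0.5357, 0.1845, 0.2513]
ee_rot: [3.141, -0.001, -1.484]
force: [0.3, -0.1, 0.4]
width: 0.0876
gripper_force: 0.0
```

```bash
python3 - <<'E'
from h import *
import cv2
print(get_state()["eef_pos"],get_state()["ee_rot"]);m=camera_model("wrist");f=grab_frame("wrist")
print(m); c=(255*(f/255.)**.6).astype(np.uint8); cv2.imwrite("pics/w1.png",c)
for z in (.1795,.1575,.1325): print(z,proj(m,[.535,.187,z]))
E
```

```text
[0.53572364 0.1844842  0.2512724 ] [ 3.14099165e+00 -1.08285676e-03 -1.48350107e+00]
{'fx': 341.3940478013926, 'fy': 341.3940478013926, 'cx': 283.0202146931498, 'cy': 204.68097040588265, 'xyz': array([0.54297851, 0.10900967, 0.40908834]), 'rotation': array([ 2.85671455e+00, -2.11084523e-04, -3.05263076e+00])}
0.1795 [284.3858027  219.76359221]
0.1575 [284.27035739 210.54372446]
0.1325 [284.15975355 201.71051244]
```

View pics/w1.png

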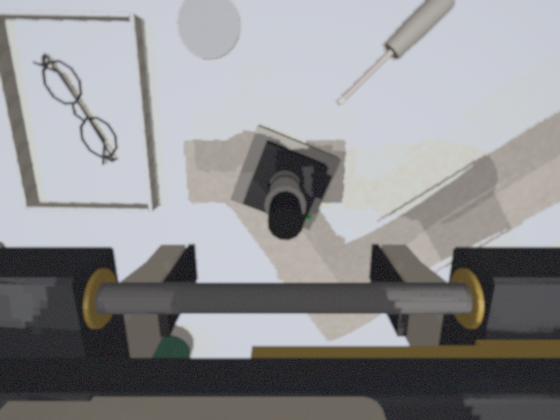

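The wrist view shows the tail cap's top at about (286,222). That puts the axis near (0.534, 0.188), which agrees with the fixed cameras. I'll descend now.

>>> apply_moves(steps=[{"translation": [-0.002,0.005,-0.05],"rotation": [0,0,-0.03]},{"translation": [-0.003,0.006,-0.12],"rotation": [0,0,-0.03]},{"translation": [-0.003,0.006,-0.19],"rotation": [0,0,-0.03]},{"translation": [-0.003,0.006,-0.26],"rotation": [0,0,-0.03]},{"translation": [-0.003,0.006,-0.32],"rotation": [0,0,-0.03]},{"translation": [-0.003,0.006,-0.38],"rotation": [0,0,-0.03]},{"translation": [-0.003,0.006,-0.42],"rotation": [0,0,-0.03]},{"translation": [-0.003,0.006,-0.45],"rotation": [0,0,-0.03]},{"translation": [-0.003,0.006,-0.45],"rotation": [0,0,-0.03]},{"translation": [-0.003,0.006,-0.45],"rotation": [0,0,-0.03]}])

```text
t: 2.7
eef_pos: [0.5337, 0.19, 0.1392]
ee_rot: [3.142, -0.0, -1.493]
force: [-0.1, -0.5, 0.5]
width: 0.0878
gripper_force: 0.0
```

>>> apply_moves(steps=[{"translation": [0,0,0],"rotation": [0,0,0]},{"translation": [0,0,0],"rotation": [0,0,0]},{"translation": [0,0,0],"rotation": [0,0,0]},{"translation": [0,0,0],"rotation": [0,0,0]},{"translation": [0,0,0],"rotation": [0,0,0]},{"translation": [0,0,0],"rotation": [0,0,0]},{"translation": [0,0,0],"rotation": [0,0,0]},{"translation": [0,0,0],"rotation": [0,0,0]},{"translation": [0,0,0],"rotation": [0,0,0]},{"translation": [0,0,0],"rotation": [0,0,0]}], jaw=1, newtons=25)

```text
t: 3.53
eef_pos: [0.5336, 0.1898, 0.139]
ee_rot: [3.142, -0.0, -1.494]
force: [-0.6, -0.4, 0.1]
width: 0.0265
gripper_force: 11.1
```

>>> apply_moves(steps=[{"translation": [0,0,0.02],"rotation": [0,0,0]},{"translation": [0,0,0.06],"rotation": [0,0,0]},{"translation": [0,0,0.13],"rotation": [0,0,0]},{"translation": [0,0,0.2],"rotation": [0,0,0]},{"translation": [0,0,0.28],"rotation": [0,0,0]},{"translation": [0,0,0.36],"rotation": [0,0,0]},{"translation": [0,0,0.45],"rotation": [0,0,0]},{"translation": [0,0,0.54],"rotation": [0,0,0]},{"translation": [0,0,0.61],"rotation": [0,0,0]},{"translation": [0,0,0.66],"rotation": [0,0,0]}])

```text
t: 4.37
eef_pos: [0.5338, 0.1898, 0.3069]
ee_rot: [-3.14, 0.001, -1.494]
force: [-0.1, 0.1, -3.8]
width: 0.0264
gripper_force: 25.0
```

>>> apply_moves(steps=[{"translation": [0,-0.02,0],"rotation": [0,0,0]},{"translation": [0.01,-0.06,0],"rotation": [0,0,0]},{"translation": [0.01,-0.1,0],"rotation": [0,0,0]},{"translation": [0.02,-0.15,0],"rotation": [0,0,0]},{"translation": [0.02,-0.2,0],"rotation": [0,0,0]},{"translation": [0.03,-0.25,0],"rotation": [0,0,0]},{"translation": [0.03,-0.3,0],"rotation": [0,0,0]},{"translation": [0.03,-0.35,0],"rotation": [0,0,0]},{"translation": [0.03,-0.39,0],"rotation": [0,0,0]},{"translation": [0.03,-0.4,0],"rotation": [0,0,0]}])

```text
t: 5.2
eef_pos: [0.541, 0.0879, 0.3042]
ee_rot: [3.142, -0.0, -1.495]
force: [-0.4, -0.5, -3.3]
width: 0.0266
gripper_force: 25.0
```

```bash
python3 - <<'E'
from h import *
import cv2
print(get_state())
def crop(im,x,y,w,h,s):
    c=cv2.resize(im[y:y+h,x:x+w],None,fx=s,fy=s,interpolation=cv2.INTER_CUBIC)
    c=(255*(c/255.)**.6).clip(0,255).astype(np.uint8)
    for i in range(0,w,10):
        cv2.line(c,(i*s,0),(i*s,6),(0,0,255),1)
        if i%20==0: cv2.putText(c,str(x+i),(i*s,18),0,.35,(0,0,255))
    for i in range(0,h,10):
        cv2.line(c,(0,i*s),(6,i*s),(0,0,255),1)
        if i%20==0:cv2.putText(c,str(y+i),(8,i*s+4),0,.35,(0,0,255))
    return c
sc=grab_frame("scene");w=grab_frame("wrist");t=grab_frame("top")
cv2.imwrite("pics/s2.png",sc);cv2.imwrite("pics/t2.png",t);cv2.imwrite("pics/wr2.png",w)
cv2.imwrite("pics/c3.png",crop(sc,210,110,120,90,6))
cv2.imwrite("pics/w2.png",(255*(w/255.)**.6).astype(np.uint8))
print(camera_model("wrist"))
E
```

```text
{'t': 5.2, 'q': array([ 5.18698342e-01,  1.07087132e-01, -1.43118338e-01,  1.62880676e-04,
       -1.32072084e+00, -4.42935240e-01]), 'qd': array([-0.02804428, -0.00189941, -0.00130613, -0.00308362,  0.00781362,
        0.02332471]), 'joint_efforts': array([ 2.84942886e-03, -4.05080080e+01,  3.15716279e+01,  7.74787992e+00,
        2.32328702e-02,  1.54391695e-01]), 'eef_pos': array([0.54100479, 0.08790626, 0.30415433]), 'ee_rot': array([ 3.14154284e+00, -1.98292420e-04, -1.49499290e+00]), 'force': array([-0.35060227, -0.54339721, -3.32002462]), 'moment': array([-0.12844128, -0.06731424, -0.04627155]), 'gripper_force': 24.998740840237588, 'width': 0.026574808347351115}
{'fx': 341.3940478013926, 'fy': 341.3940478013926, 'cx': 283.0202146931498, 'cy': 204.68097040588265, 'xyz': array([0.54751603, 0.01383171, 0.46186655]), 'rotation': array([ 2.85536116e+00,  6.65073548e-04, -3.06345292e+00])}
```

View pics/c3.png

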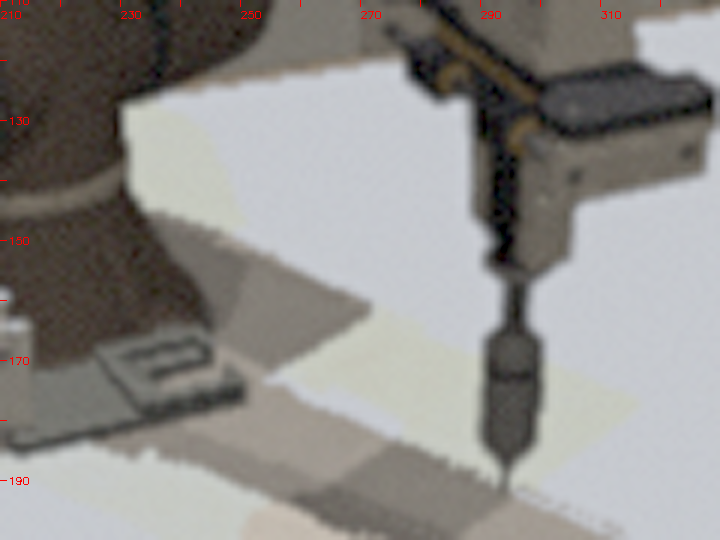

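View pics/w2.png

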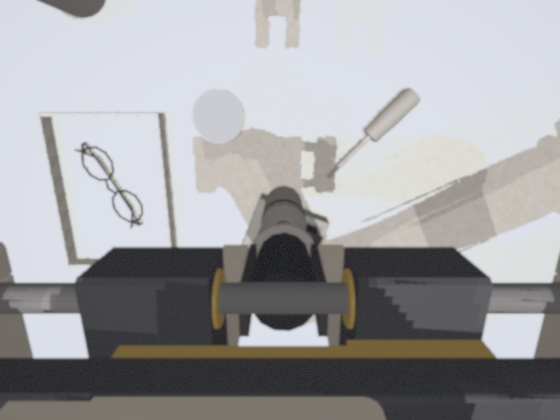

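```bash
python3 - <<'E'
from h import *
np.set_printoptions(precision=4,suppress=True)
S=camera_model("scene");T=camera_model("top");W=camera_model("wrist")
x,y,c=.541,.0879,.290
for n,z in (("collar",c),("neckend",c-.03),("motor",c-.062),("motorend",c-.0945),("tip",c-.119)): print(n,proj(S,[x,y,z]))
print("wrist neck/motor mid/tailtop",proj(W,[x,y,c-.062]),proj(W,[x,y,c+.055]))
# fork model in scene: swivel a
for a in (.065,.074,.083):
  d=np.array([-np.sin(a),np.cos(a),0]);l=np.array([np.cos(a),np.sin(a),0])
  for seat in ([.544,-.0865,.2724],):
    s=np.array(seat);print(a,[proj(S,s+.025*d+k*.027*l) for k in(1,-1)],[proj(T,s+.025*d+k*.027*l) for k in(1,-1)], proj(S,s+.025*d+.027*l-[0,0,.008]))
E
```

```text
collar [295.4991 155.2023]
neckend [294.9725 164.6336]
motor [294.4263 174.4164]
motorend [293.8873 184.0714]
tip [293.4909 191.1698]
wrist neck/motor mid/tailtop [284.2307 212.0509] [285.0518 302.9929]
0.065 [array([249.4558, 175.0596]), array([241.3854, 165.9488])] [array([305.7676, 215.6121]), array([307.9279, 236.8549])] [249.483  177.6518]
0.074 [array([249.5041, 175.0009]), array([241.2711, 165.9304])] [array([305.6805, 215.7085]), array([308.0347, 236.9352])] [249.5311 177.5929]
0.083 [array([249.5513, 174.9421]), array([241.1566, 165.9125])] [array([305.5943, 215.8057]), array([308.1422, 237.0147])] [249.5782 177.5337]
```

The handpiece hangs straight, with its neck at (295.8,160) and tip at (294.5,191.7), and the fork's near tip is at about (250.8,173). Both sit about 1 px right of prediction, so their relative positions are good. I'll come up in front of the mouth.

>>> apply_moves(steps=[{"translation": [0,-0.03,0],"rotation": [0,0,0]},{"translation": [0,-0.08,0],"rotation": [0,0,0]},{"translation": [-0.005,-0.14,-0.01],"rotation": [0,0,0]},{"translation": [-0.005,-0.2,-0.01],"rotation": [0,0,0]},{"translation": [-0.008,-0.26,-0.015],"rotation": [0,0,0]},{"translation": [-0.008,-0.32,-0.016],"rotation": [0,0,0]},{"translation": [-0.008,-0.37,-0.016],"rotation": [0,0,0]},{"translation": [-0.008,-0.41,-0.016],"rotation": [0,0,0]},{"translation": [-0.008,-0.43,-0.016],"rotation": [0,0,0]},{"translation": [-0.008,-0.43,-0.016],"rotation": [0,0,0]}])

```text
t: 6.18
eef_pos: [0.5391, -0.0187, 0.3001]
ee_rot: [3.142, -0.0, -1.495]
force: [-0.1, 0.3, -2.8]
width: 0.0264
gripper_force: 25.0
```

```bash
python3 - <<'E'
from h import *
import cv2
np.set_printoptions(precision=4,suppress=True)
s=get_state();print(s["eef_pos"],s["ee_rot"],s["force"])
W=camera_model("wrist");w=grab_frame("wrist");sc=grab_frame("scene")
cv2.imwrite("pics/s3r.png",sc)
g=lambda c:(255*(c/255.)**.6).clip(0,255).astype(np.uint8)
a=g(w[90:320,180:390]);a=cv2.resize(a,None,fx=2.5,fy=2.5,interpolation=cv2.INTER_CUBIC)
for i in range(0,210,20): cv2.putText(a,str(180+i),(int(i*2.5),10),0,.35,(0,0,255)); cv2.line(a,(int(i*2.5),12),(int(i*2.5),18),(0,0,255))
for i in range(0,230,20): cv2.putText(a,str(90+i),(0,int(i*2.5)+4),0,.35,(0,0,255))
cv2.imwrite("pics/w3.png",a)
e=s["eef_pos"]; c=e[2]+.0188-.033
print("collar z",c)
for n,z in (("collar bottom",c),("motor top",c-.03),("motorend",c-.0945),("tailtop",c+.055)): print(n,proj(W,[e[0],e[1],z]))
a_=.074;d=np.array([-np.sin(a_),np.cos(a_),0]);l=np.array([np.cos(a_),np.sin(a_),0]);s0=np.array([.544,-.0865,.2724])
for n,q in (("tip+",.025*d+.027*l),("tip-",.025*d-.027*l),("slot+",.025*d+.01*l),("slot-",.025*d-.01*l),("slotend",-.01*d),("seat",0*d)): print(n,proj(W,s0+q))
E
```

```text
[ 0.5391 -0.0187  0.3001] [ 3.1416 -0.0001 -1.4948] [-0.0943  0.2736 -2.8235]
collar z 0.28591291351840675
collar bottom [283.9543 249.3122]
motor top [283.8498 229.9181]
motorend [283.6985 201.8664]
tailtop [284.2631 306.5693]
tip+ [235.2705 166.7687]
tip- [333.7372 167.1396]
slot+ [266.2732 166.8855]
slot- [302.7424 167.0229]
slotend [284.8423 100.216 ]
seat [284.7432 120.0302]
```

View pics/w3.png

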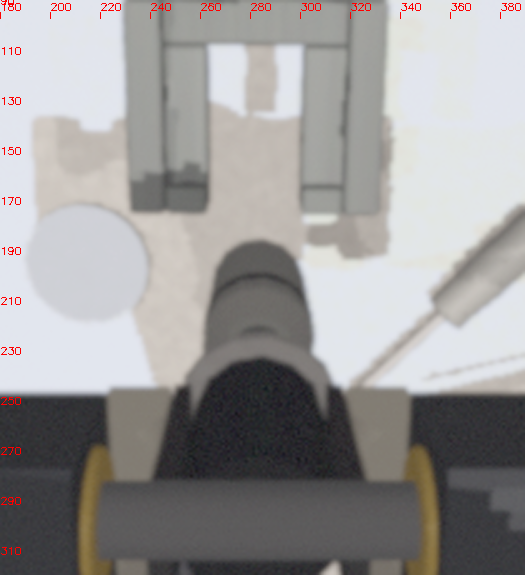

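The wrist view shows the fork tips at (232,175) and (332,175) and the slot between u = 263 and 301, centre 282. The handpiece centre is at 283.5. So the fork lies about 1.3 mm further in +x and 2 mm further in +y than estimated, putting the seat near (0.545, -0.0845).

>>> apply_moves(steps=[{"translation": [0.004,-0.01,0],"rotation": [0,0,0]},{"translation": [0.006,-0.03,0],"rotation": [0,0,0]},{"translation": [0.008,-0.05,0],"rotation": [0,0,0]},{"translation": [0.01,-0.07,0],"rotation": [0,0,0]},{"translation": [0.011,-0.09,0],"rotation": [0,0,0]},{"translation": [0.013,-0.11,0],"rotation": [0,0,0]},{"translation": [0.014,-0.13,0],"rotation": [0,0,0]},{"translation": [0.015,-0.15,0],"rotation": [0,0,0]},{"translation": [0.016,-0.16,0],"rotation": [0,0,0]},{"translation": [0.016,-0.16,0],"rotation": [0,0,0]}])

```text
t: 7.12
eef_pos: [0.5431, -0.0583, 0.3]
ee_rot: [3.141, -0.0, -1.494]
force: [-0.5, -0.2, -4.2]
width: 0.0265
gripper_force: 25.0
```

>>> apply_moves(steps=[{"translation": [0.001,-0.01,0],"rotation": [0,0,0]},{"translation": [0.002,-0.02,0],"rotation": [0,0,0]},{"translation": [0.003,-0.035,0],"rotation": [0,0,0]},{"translation": [0.004,-0.05,0],"rotation": [0,0,0]},{"translation": [0.005,-0.065,0],"rotation": [0,0,0]},{"translation": [0.006,-0.08,0],"rotation": [0,0,0]},{"translation": [0.007,-0.09,0],"rotation": [0,0,0]},{"translation": [0.008,-0.1,0],"rotation": [0,0,0]},{"translation": [0.008,-0.102,0],"rotation": [0,0,0]},{"translation": [0.008,-0.102,0],"rotation": [0,0,0]}])

```text
t: 7.95
eef_pos: [0.5451, -0.0834, 0.3001]
ee_rot: [-3.142, 0.0, -1.494]
force: [-0.4, 0.3, -3.4]
width: 0.0265
gripper_force: 25.0
```

```bash
python3 - <<'E'
from h import *
import cv2
s=get_state();print(s["t"],s["eef_pos"],s["ee_rot"],s["force"])
w=grab_frame("wrist");sc=grab_frame("scene")
g=lambda c:(255*(c/255.)**.6).clip(0,255).astype(np.uint8)
a=cv2.resize(g(w[120:320,180:390]),None,fx=2,fy=2,interpolation=cv2.INTER_CUBIC)
b=cv2.resize(g(sc[130:210,200:276]),None,fx=5,fy=5,interpolation=cv2.INTER_CUBIC)
cv2.imwrite("pics/j4.png",np.hstack([a[:400],b[:400,:380]]))
E
```

```text
7.95 [ 0.54514676 -0.08340973  0.30005303] [-3.14158047e+00  8.23751967e-06 -1.49405585e+00] [-0.42666097  0.34893404 -3.38365724]
```

View pics/j4.png

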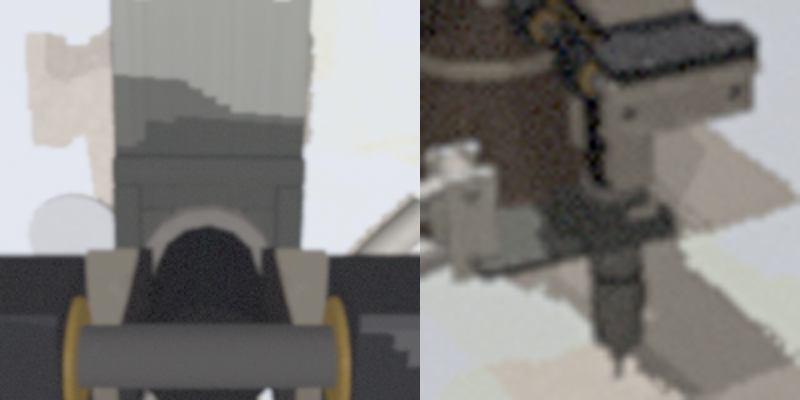

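```bash
python3 - <<'E'
from h import *
W=camera_model("wrist");e=get_state()["eef_pos"]
a_=.074;d=np.array([-np.sin(a_),np.cos(a_),0])
px=lambda p:(proj(W,p)-[180,120])*2
for sy in (-.0865,-.0845,-.0825):
  s0=np.array([.5453,sy,.2724])
  print(sy,"inner top",px(s0-.019*d+[0,0,.006]),"inner bot",px(s0-.019*d),"outer top",px(s0-.0235*d+[0,0,.006]))
c=np.array([e[0],e[1],e[2]-.0142]);print("collar back top edge",px(c-.0175*d+[0,0,.008]))
E
```

```text
-0.0865 inner top [208.52378779 172.45089005] inner bot [208.45831109 166.36956199] outer top [208.61916161 156.62112383]
-0.0845 inner top [207.94432862 179.3961273 ] inner bot [207.89627535 173.12592442] outer top [208.03547059 163.66138021]
-0.0825 inner top [207.36833093 186.2998762 ] inner bot [207.33749745 179.8431236 ] outer top [207.45528999 170.65929523]
collar back top edge [208.30434122 208.05424047]
```

The handpiece is centred in the fork: plate centre u = 209, collar centre u = 207.5, and about 17 mm of rim gap behind. I'll average the weight reading, then lower.

```bash
cat > f.py <<'E'
from h import *
import sys
F=[]
for i in range(int(sys.argv[1])):
    grab_frame("scene");s=get_state();F.append(s["force"])
F=np.array(F);print(s["t"],s["eef_pos"].round(4),"F",F.mean(0).round(2),"sd",F.std(0).round(2),"M",s["moment"].round(2),"grip",round(s["gripper_force"],1))
E
python3 f.py 12
```

```text
8.65 [ 0.5451 -0.0832  0.3001] F [ 0.31  0.2  -3.6 ] sd [0.51 0.47 0.48] M [ 0.04 -0.03 -0.01] grip 25.0
```

>>> apply_moves(steps=[{"translation": [0,0,-0.01],"rotation": [0,0,0]},{"translation": [0,0,-0.02],"rotation": [0,0,0]},{"translation": [0,0,-0.03],"rotation": [0,0,0]},{"translation": [0,0,-0.04],"rotation": [0,0,0]},{"translation": [0,0,-0.05],"rotation": [0,0,0]},{"translation": [0,0,-0.058],"rotation": [0,0,0]},{"translation": [0,0.002,-0.066],"rotation": [0,0,0]},{"translation": [0,0.004,-0.076],"rotation": [0,0,0]},{"translation": [0,0.006,-0.086],"rotation": [0,0,0]},{"translation": [-0.001,0.008,-0.094],"rotation": [0,0,0]}])

```text
t: 9.48
eef_pos: [0.545, -0.0813, 0.2764]
ee_rot: [-3.141, -0.0, -1.494]
force: [0.2, -1.0, -2.1]
width: 0.0263
gripper_force: 25.0
```

```bash
python3 f.py 8
```

```text
9.8833 [ 0.5449 -0.0812  0.2767] F [ 0.07 -0.52 -2.08] sd [0.57 0.34 0.22] M [-0.17  0.08 -0.05] grip 25.0
```

Contact matches the model: 1.5 N is carried at about 10 mm of sink. I'll continue along the arc.

>>> apply_moves(steps=[{"translation": [0,0.001,-0.01],"rotation": [0,0,0]},{"translation": [0,0.002,-0.02],"rotation": [0,0,0]},{"translation": [0,0.004,-0.03],"rotation": [0,0,0]},{"translation": [0,0.005,-0.04],"rotation": [0,0,0]},{"translation": [0,0.006,-0.05],"rotation": [0,0,0]},{"translation": [0,0.007,-0.06],"rotation": [0,0,0]},{"translation": [-0.001,0.008,-0.07],"rotation": [0,0,0]},{"translation": [-0.001,0.009,-0.08],"rotation": [0,0,0]},{"translation": [-0.001,0.01,-0.09],"rotation": [0,0,0]},{"translation": [-0.001,0.011,-0.1],"rotation": [0,0,0]}])

```text
t: 10.72
eef_pos: [0.5449, -0.0784, 0.2515]
ee_rot: [-3.141, -0.0, -1.494]
force: [-0.3, 1.3, 0.3]
width: 0.0264
gripper_force: 25.0
```

```bash
python3 f.py 14
```

```text
11.4167 [ 0.5446 -0.0784  0.2516] F [-0.07  1.59 -0.31] sd [0.46 0.56 0.48] M [ 0.78  0.08 -0.01] grip 25.0
```

>>> apply_moves(steps=[{"translation": [0,0.001,-0.002],"rotation": [0,0,0]},{"translation": [0,0.002,-0.004],"rotation": [0,0,0]},{"translation": [0,0.003,-0.006],"rotation": [0,0,0]},{"translation": [0,0.004,-0.009],"rotation": [0,0,0]},{"translation": [0,0.005,-0.012],"rotation": [0,0,0]},{"translation": [0,0.006,-0.015],"rotation": [0,0,0]},{"translation": [0,0.007,-0.017],"rotation": [0,0,0]},{"translation": [0,0.007,-0.019],"rotation": [0,0,0]},{"translation": [0,0.007,-0.02],"rotation": [0,0,0]},{"translation": [0,0.007,-0.02],"rotation": [0,0,0]}])

```text
t: 12.25
eef_pos: [0.5446, -0.0767, 0.2465]
ee_rot: [3.141, -0.0, -1.494]
force: [-0.4, -1.3, -0.1]
width: 0.0262
gripper_force: 25.0
```

```bash
python3 f.py 20
```

```text
13.25 [ 0.5446 -0.0767  0.2466] F [-0.42 -1.79 -0.02] sd [0.53 0.31 0.67] M [-0.61  0.17  0.04] grip 25.0
```

>>> apply_moves(steps=[{"translation": [0,-0.001,-0.002],"rotation": [0,0,0]},{"translation": [0,-0.002,-0.004],"rotation": [0,0,0]},{"translation": [0,-0.003,-0.006],"rotation": [0,0,0]},{"translation": [0,-0.003,-0.008],"rotation": [0,0,0]},{"translation": [0,-0.003,-0.008],"rotation": [0,0,0]},{"translation": [0,-0.003,-0.008],"rotation": [0,0,0]},{"translation": [0,-0.003,-0.008],"rotation": [0,0,0]},{"translation": [0,-0.003,-0.008],"rotation": [0,0,0]},{"translation": [0,-0.003,-0.008],"rotation": [0,0,0]},{"translation": [0,-0.003,-0.008],"rotation": [0,0,0]}])

```text
t: 14.08
eef_pos: [0.5448, -0.0774, 0.2446]
ee_rot: [-3.141, 0.0, -1.494]
force: [0.4, 1.9, 0.2]
width: 0.0268
gripper_force: 25.0
```

```bash
python3 f.py 24; python3 - <<'E'
from h import *
import cv2
w=grab_frame("wrist");sc=grab_frame("scene")
g=lambda c:(255*(c/255.)**.6).clip(0,255).astype(np.uint8)
a=cv2.resize(g(w[120:320,180:390]),None,fx=2,fy=2,interpolation=cv2.INTER_CUBIC)
b=cv2.resize(g(sc[130:210,200:276]),None,fx=5,fy=5,interpolation=cv2.INTER_CUBIC)
cv2.imwrite("pics/j5.png",np.hstack([a[:400],b[:400,:380]]))
E
```

```text
15.2833 [ 0.5447 -0.0775  0.2446] F [0.38 2.12 0.46] sd [0.62 0.66 0.45] M [ 0.76 -0.34 -0.06] grip 25.0
```

View pics/j5.png

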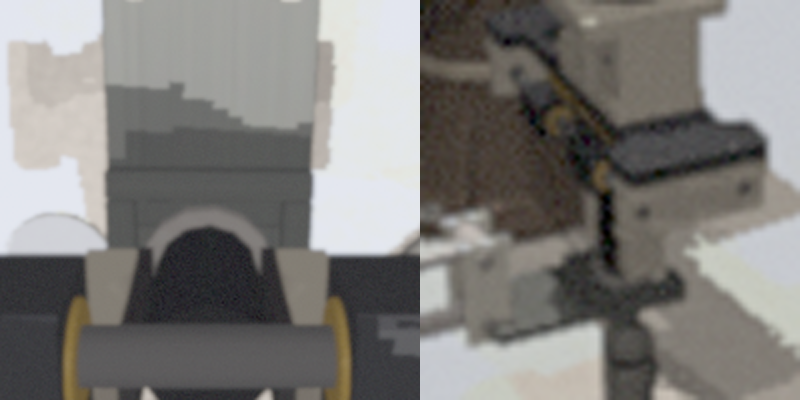

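The wrist view shows the collar (centre u = 207.5, back edge v = 207) down inside the rim, with the plate edges at 106 and 313. The plate's larger apparent size matches the seated depth. Vertical force is about zero, so I'll relieve the small y preload and soften the grip.

>>> apply_moves(steps=[{"translation": [0,0.001,0.001],"rotation": [0,0,0]},{"translation": [0,0.0015,0.002],"rotation": [0,0,0]},{"translation": [0,0.0015,0.002],"rotation": [0,0,0]},{"translation": [0,0.0015,0.002],"rotation": [0,0,0]},{"translation": [0,0.0015,0.002],"rotation": [0,0,0]},{"translation": [0,0.0015,0.002],"rotation": [0,0,0]},{"translation": [0,0.0015,0.002],"rotation": [0,0,0]},{"translation": [0,0.0015,0.002],"rotation": [0,0,0]},{"translation": [0,0.0015,0.002],"rotation": [0,0,0]},{"translation": [0,0.0015,0.002],"rotation": [0,0,0]}], newtons=3)

```text
t: 16.22
eef_pos: [0.5446, -0.0772, 0.2451]
ee_rot: [3.142, -0.0, -1.494]
force: [0.8, -1.8, 0.0]
width: 0.0268
gripper_force: 3.0
```

```bash
python3 f.py 24
```

```text
17.4167 [ 0.5446 -0.0771  0.2451] F [ 0.44 -1.71  0.14] sd [0.5  0.49 0.4 ] M [-0.58 -0.14  0.01] grip 3.0
```

>>> apply_moves(steps=[{"translation": [0,-0.0008,0],"rotation": [0,0,0]},{"translation": [0,-0.0008,0],"rotation": [0,0,0]},{"translation": [0,-0.0008,0],"rotation": [0,0,0]},{"translation": [0,-0.0008,0],"rotation": [0,0,0]},{"translation": [0,-0.0008,0],"rotation": [0,0,0]},{"translation": [0,-0.0008,0],"rotation": [0,0,0]},{"translation": [0,-0.0008,0],"rotation": [0,0,0]},{"translation": [0,-0.0008,0],"rotation": [0,0,0]},{"translation": [0,-0.0008,0],"rotation": [0,0,0]},{"translation": [0,-0.0008,0],"rotation": [0,0,0]}])

```text
t: 18.25
eef_pos: [0.5446, -0.0772, 0.245]
ee_rot: [3.142, 0.0, -1.494]
force: [-0.2, 0.6, -0.1]
width: 0.0269
gripper_force: 3.0
```

```bash
python3 f.py 10
```

```text
18.75 [ 0.5446 -0.0772  0.245 ] F [-0.03 -0.15 -0.2 ] sd [0.71 0.46 0.37] M [-0.02 -0.09  0.05] grip 3.0
```

>>> apply_moves(steps=[{"translation": [0,0,-0.004],"rotation": [0,0,0]},{"translation": [0,0.0004,-0.008],"rotation": [0,0,0]},{"translation": [0,0.0006,-0.012],"rotation": [0,0,0]},{"translation": [0,0.0006,-0.012],"rotation": [0,0,0]},{"translation": [0,0.0006,-0.012],"rotation": [0,0,0]},{"translation": [0,0.0006,-0.012],"rotation": [0,0,0]},{"translation": [0,0.0006,-0.012],"rotation": [0,0,0]},{"translation": [0,0.0006,-0.012],"rotation": [0,0,0]},{"translation": [0,0.0006,-0.012],"rotation": [0,0,0]},{"translation": [0,0.0006,-0.012],"rotation": [0,0,0]}])

```text
t: 19.58
eef_pos: [0.5446, -0.0771, 0.2421]
ee_rot: [3.142, -0.0, -1.494]
force: [-0.2, -0.1, -0.2]
width: 0.0267
gripper_force: 3.0
```

```bash
python3 f.py 24
```

```text
20.7833 [ 0.5446 -0.0771  0.2421] F [ 0.08 -0.15  0.42] sd [0.5  0.46 0.46] M [0.01 0.01 0.01] grip 3.0
```

>>> apply_moves(steps=[{"translation": [0,0,0],"rotation": [0,0,0]},{"translation": [0,0,0],"rotation": [0,0,0]},{"translation": [0,0,0],"rotation": [0,0,0]},{"translation": [0,0,0],"rotation": [0,0,0]},{"translation": [0,0,0],"rotation": [0,0,0]},{"translation": [0,0,0],"rotation": [0,0,0]},{"translation": [0,0,0],"rotation": [0,0,0]},{"translation": [0,0,0],"rotation": [0,0,0]},{"translation": [0,0,0],"rotation": [0,0,0]},{"translation": [0,0,0],"rotation": [0,0,0]}], jaw=-1)

```text
t: 21.62
eef_pos: [0.5446, -0.0771, 0.2421]
ee_rot: [-3.142, 0.0, -1.494]
force: [-0.4, -0.2, 0.0]
width: 0.0857
gripper_force: 0.0
```

>>> apply_moves(steps=[{"translation": [0,0,0.02],"rotation": [0,0,0]},{"translation": [0,0,0.06],"rotation": [0,0,0]},{"translation": [0,0,0.12],"rotation": [0,0,0]},{"translation": [0,0,0.19],"rotation": [0,0,0]},{"translation": [0,0,0.27],"rotation": [0,0,0]},{"translation": [0,0,0.35],"rotation": [0,0,0]},{"translation": [0,0,0.42],"rotation": [0,0,0]},{"translation": [0,0,0.47],"rotation": [0,0,0]},{"translation": [0,0,0.5],"rotation": [0,0,0]},{"translation": [0,0,0.5],"rotation": [0,0,0]}])

```text
t: 22.45
eef_pos: [0.5453, -0.0772, 0.3695]
ee_rot: [-3.138, -0.0, -1.494]
force: [1.0, 0.1, -0.4]
width: 0.0878
gripper_force: 0.0
```

```bash
python3 f.py 20; python3 - <<'E'
from h import *
import cv2
w=grab_frame("wrist");sc=grab_frame("scene")
g=lambda c:(255*(c/255.)**.6).clip(0,255).astype(np.uint8)
a=cv2.resize(g(w[80:280,180:390]),None,fx=2,fy=2,interpolation=cv2.INTER_CUBIC)
b=cv2.resize(g(sc[140:220,200:276]),None,fx=5,fy=5,interpolation=cv2.INTER_CUBIC)
cv2.imwrite("pics/j6.png",np.hstack([a,b]))
E
```

```text
23.45 [ 0.5446 -0.0771  0.3671] F [ 0.11  0.05 -0.03] sd [0.52 0.46 0.5 ] M [ 0.07 -0.09 -0.01] grip 0.0
```

View pics/j6.png

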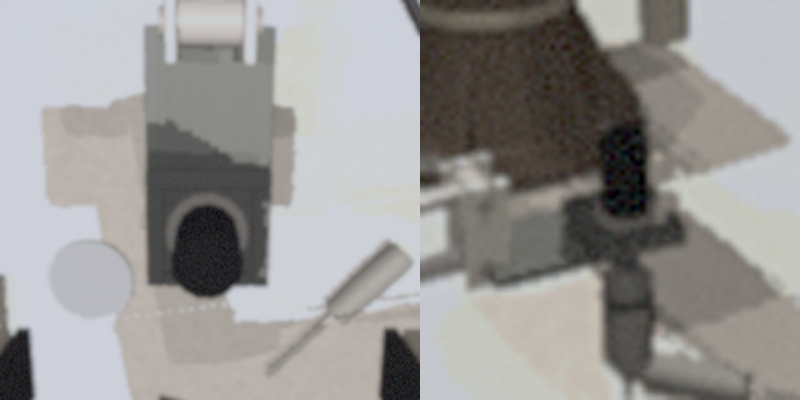

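The handpiece hangs upright and centred, with its collar (208,225) inside the rim, the arm at rest and the gripper clear above it. I'm handing it in.

```bash
python3 -c "
from station import *
print(job_done())"
```

```text
the job is handed in; nothing more can be done
None
```

The handpiece hangs upright in the fork with its collar inside the rim and the arm at rest about 44 mm down; the gripper is clear and the job is handed in, though no verdict was returned.

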